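# Unlatch the lap guard gate and hook it back

## Robot

A 7-joint arm with a two-finger parallel gripper is mounted at the origin on the work surface. World frame = base frame: x ahead of the robot, y to its left, z up, the work surface at z = 0. Lengths are in m, angles in degrees, forces in N, time in s.
With the tool pointing down it reaches from about 0.425 to 0.875 m from the base axis. Payload 4.7 kg.
Tool frame: the origin (TCP) lies on the centre line of the jaws, within the pads' length; the fingertips stand 11 mm ahead of it and the grasp point (between the pads) lies 8 mm behind it (finger_overhang is the x of the fingertips in the tool frame, in m); x points along the fingers, z is the direction in which the jaws open and shut, and the axes are right-handed (so a half turn about x gives the same grasp; the last joint's range is limited). The gripper opens to 87 mm and grips with 3 to 60 N. Pads are 19 mm wide; open, the fingers measure 117 mm over their backs; the gripper's body (75 mm by 190 mm) begins 51 mm behind the grasp point.
Start: joints at [77.813, 18.392, -4.016, 83.108, 1.295, 78.541, -3.26], TCP at [0.146, -0.633, 0.234] pointing down, gripper open.
Joint ranges: [-163.93, 163.93], [-17.29, 119.83], [-79.2, 71.16], [3.27, 140.29], [-89.18, 269.18], [5.43, 117.66], [-154.24, 154.24]. Speed limits (degrees/s): [147.25, 147.25, 180, 180, 180, 180, 180].

## Interface

Orientations are given as [roll, pitch, yaw] about the fixed x, y, z axes, in that order (R = Rz(yaw) Ry(pitch) Rx(roll)).
In Python, from cell import get_obs, read_camera, sign_off, cut_out, finger_overhang gives the robot as it stands.
- The arm moves only by the tool servo_tool, never from a script. Its argument "rows" is one flat list of numbers, 5 for each row, row after row: the shift along the world's x, y, z in mm, then the turn about the world's z in degrees, then the closure, from 0 (fully open) to 1 (shut). A call has 1 to 10 rows; each row is the pose to reach, as a shift and turn from the pose commanded when the call began; what a row does not reach only later rows make up. A row lasts 1/12 s, in which the tool goes at most 41.7 mm and 7.16 degrees, less where a joint would pass 70% of its speed; a pose out of reach is approached as far as the arm can. A call with a gripper value outside its range is refused whole. The fingers move at their own pace and stop on an object; "force" is the grip in N (left out, the last holds). Time passes only in rows, so rows that repeat a pose let the fingers close. It gives the time, the measured TCP pose, the force and the opening at its end, in the units of the state.
- get_obs(): the state, without advancing time (a new reading comes with each control period).
- read_camera(name): name is "scene" or "top" or "wrist"; returns a dict with "frame" (400x640x3 uint8, blue, green, red), "range_z" (400x640 float32, m along the optical axis (not along the pixel's ray), 0 where there is no reading), "intrinsics" (3x3 intrinsics, pixels), "k1" (the pictures are not rectified: a ray, as slopes to the right and down, at radius r is drawn at 1 + k1 r^2 times it, then the intrinsics apply), "cam_to_world" (4x4, takes a point from camera to world coordinates); the wrist camera has in their place "tool_from_camera" (4x4, takes a point from camera to tool coordinates, whose origin is the TCP and whose axes are the tool frame's). Camera axes: x right, y down, z forward; pixel columns grow to the right and rows downward; lengths in m; the calibration is good to about 2 mm. A picture is of the moment at which its call begins: read the wrist's pose just before it.
- sign_off(): hands the job in, once; it reports no verdict.
Trained networks look in a picture, given as the dict that the camera call returned (one of the last four; its "shot" number tells which), for a name from the list of things; names that differ only in an ending like _2 or _b are one class to them, and where a whole thing is asked for, a point or a joint stands for the part that bears it (a point fixed in the world has none). Each returns a list of dicts, best first, with "score" (0 to 1); they miss things now and then, are a little off and sometimes report something else, mostly with a low value. They report only what shows in the picture. A call takes as long as a camera call.
- cut_out(name, picture): "pixels" (400x640 bool, what is visible of it) and "extent" ([centre column, centre row, width, height] in pixels, round what is visible of it).
The state is a dict: "time_s": time; "qpos": joint angles; "joint_velocities": joint speeds; "effort": joint torques, N m; "tool_pos": TCP position; "tool_rot": TCP orientation; "force": force on the tool from outside, world axes, zero at the start; "wrist_torque": the same for the moment, N m; "grip_width": finger opening in m.
Only numpy, scipy, OpenCV 4.12 (cv2) and the standard library are available. Lean on these libraries where they do the work, as an engineer would, in place of code of your own. Each camera call takes 0.05 s, during which the arm holds its last target.

## Task

Open the yellow guard gate of the gem-polishing lap so the copper disc can be reached: lift the latch bar by its red knob out of its catch, swing the gate round to the hold-back keeper until the bar has dropped fully into the keeper's notch, and let go so that the gate stays hooked open. Work gently: never wrench or ram the bar against the catch or the keeper (stay well under 12 N), and leave the other things on the bench where they are.

Things in the scene. Friction and masses are not known exactly. Their poses are not given: they have to be found in the camera images.
- lap: Fixed green gem-polishing lap, about 260 x 200 mm, up to 125 mm high, a copper disc inside, open at the front, where the gate shuts it. Origin: foot of the gate's upright hinge axis, on the table; z up. The shut gate lies along this frame's -y; the disc is on the +x side, and the gate opens to -x, over clear bench. At gate angle g the gate points along (-sin g, -cos g) of this frame's x, y.
- gate (a joint): Angle of the yellow-framed clear gate about the hinge axis, rad: 0 = shut, grows as the free end swings towards the robot (clockwise seen from above), stop at 1.95. Panel 12 mm thick, to 200 mm out from the hinge, 30 to 135 mm above the table. A weak spring always pulls it shut (0.12 to 0.2 N m, about 1 N at the knob): let go, it swings shut unless its bar is hooked.
- latch (a joint): Angle of the steel latch bar on the gate, rad: 0 = level (lower stop, gravity takes it there), grows as its outer end is lifted, stop at 0.30. It pivots 60 mm out from the hinge axis, 150 mm above the table, in the gate's plane. Outer end: a round rod 10 mm thick, its axis 150 mm above the table when level, ending 250 mm from the hinge axis. 1 to 2 N at the knob lifts it.
- latch_knob (a point): Grip point on the latch bar's lifting knob: on a steel stem 12 mm thick, with a red head 20 mm across, 22 to 32 mm above this point; the bar's top is 30 mm below it. 165 mm out from the hinge axis, 105 mm from the bar's pivot, 188 mm above the table when level. Axes: z up the stem, -y outward, -x the way the gate opens. Grip it from above across the gate (along x), turning with the gate.
- catch: Fixed dark steel post with an open-topped notch that holds the bar of the shut gate. Origin at the foot of the hinge axis, like the lap's; the post stands on this frame's -y axis, 213 to 237 mm out. Notch 15 mm wide; its wall on the opening side (-x) ends 160 mm above the table, 15 mm above the level bar's underside: the bar clears it when raised more than 0.10 rad.
- keeper: Fixed hold-back post with a curved yellow plate, on which a steel strike with a second notch is clamped. Origin at the foot of the hinge axis; the post stands on this frame's -y axis, 213 to 237 mm out: the gate points along this -y when its bar is over point keeper_mid. The strike is clamped at a setting that is NOT given: its notch lies anywhere within 60 mm of keeper_mid along the gate's arc, to be seen or felt.
- keeper_mid (a point): Middle setting of the keeper's strike, 225 mm from the hinge axis, 150 mm high; keeper's axes. Along -x (the gate's way), from the notch centre: a ramp that a level bar meets 36 mm before it, a lip 11 mm before it, 154 mm high, the notch 16 mm wide, then a black stop, 200 mm high, 8 mm past the centre. A bar raised over 0.08 rad passes the lip and meets the stop, where force rises steeply; lowered there it drops in.
- dish: Loose bystander: a small brass polish bowl, 64 mm across, 22 mm high; origin at the centre of its underside.
- tin: Loose bystander: a round aluminium compound tin, 52 mm across, 32 mm high; origin at the centre of its underside.
- oil: Loose bystander: a green glass oil bottle, 56 mm across, 130 mm high; origin at the centre of its underside.
- jar: Loose bystander: an amber jar with a black cap, 66 mm across, 75 mm high; origin at the centre of its underside.
- mug: Loose bystander: a blue mug, 76 mm across, 88 mm high; origin at the centre of its underside.
- brush: Loose bystander: a cleaning brush lying flat.
- dops: Loose bystander: a dark wooden block 70 x 110 x 28 mm holding four upright brass dop sticks, 81 mm high over all; origin at the centre of its underside.

How it is judged (in metres and radians):
On the way, in this order (a step that is already met when the one before it is completed fails the run):
1. the latch bar is lifted clear of its catch (raised more than 0.10 rad) with the gate still near shut (value of joint latch above 0.1 rad and value of joint gate below 0.15 rad), for 0.1 s.
2. the gate is swung past 0.6 rad (value of joint gate above 0.6 rad), for 0.1 s.
At the end, for the whole second after the job is handed in: the gate, let go, stays hooked open at the keeper against its spring (beyond 0.9 rad, moving less than 0.03 rad/s) with the latch bar down in the notch (within 0.03 rad of level) (value of joint gate above 0.9 rad and value of joint latch below 0.03 rad and velocity of joint gate between -0.03 and 0.03 rad/s and velocity of joint latch above -0.05 rad/s); the robot touches nothing.
It fails at once if the latch bar is wrenched against the catch with more than 12 N (contact force between latch and catch above 12 N).
It fails at once if the latch bar is rammed against the keeper with more than 12 N (contact force between latch and keeper above 12 N).
It fails at once if a bystander is moved more than 30 mm or tipped over ((distance of dish from where it was at the start of the episode above 0.03 m or angle between dish's own z axis and vertical above 0.5 rad) or (distance of tin from where it was at the start of the episode above 0.03 m or angle between tin's own z axis and vertical above 0.5 rad) or (distance of oil from where it was at the start of the episode above 0.03 m or angle between oil's own z axis and vertical above 0.5 rad) or (distance of jar from where it was at the start of the episode above 0.03 m or angle between jar's own z axis and vertical above 0.5 rad) or (distance of mug from where it was at the start of the episode above 0.03 m or angle between mug's own z axis and vertical above 0.5 rad) or distance of brush from where it was at the start of the episode above 0.03 m or (distance of dops from where it was at the start of the episode above 0.03 m or angle between dops's own z axis and vertical above 0.5 rad)).
It also fails if it takes over 64 s, if anything falls off the work surface, if the arm or the gripper's body presses on something with over 40 N, if the wrist force passes 120 N, or if a joint passes its speed limit or range.

## Working session

There is one attempt and no reset: what is moved stays moved. The work goes in short steps, Python scripts to look and compute and a tool call to move; the robot and the scene stay as the last step left them, time stands still between calls to the robot, and variables do not carry over. Pictures are saved under pics/ and viewed, and the job is handed in when it is done.

Besides the shell and the picture viewer there is one more tool, called in YAML: its name, and indented under it one key for each argument. servo_tool: Moves the arm, as the interface text tells. Its arguments: {"type":"object","properties":{"rows":{"type":"array"},"force":{"type":"number"}},"required":["rows"]}

```bash
ls; mkdir -p pics; cat > h.py <<'E'
import numpy as np, cv2, json
from cell import *
def rays(cam, uv):
    K=cam['intrinsics'];k1=cam['k1']
    d=np.array([k1,0,0,0,0.])
    uv=np.asarray(uv,float).reshape(-1,1,2)
    return cv2.undistortPoints(uv,np.asarray(K,float),d).reshape(-1,2)
def pts(cam, mask, T=None):
    v,u=np.nonzero(mask&(cam['range_z']>0))
    z=cam['range_z'][v,u]
    s=rays(cam,np.stack([u,v],1))
    P=np.stack([s[:,0]*z,s[:,1]*z,z,np.ones_like(z)])
    T=cam['cam_to_world'] if T is None else T
    return (T@P)[:3].T,u,v
def proj(cam,P,T=None):
    T=cam['cam_to_world'] if T is None else T
    Q=np.linalg.inv(T)@np.vstack([np.asarray(P,float).reshape(-1,3).T,np.ones(np.asarray(P).reshape(-1,3).shape[0])])
    s=Q[:2]/Q[2]; r2=(s**2).sum(0); s=s*(1+cam['k1']*r2)
    K=cam['intrinsics']; return np.stack([K[0][0]*s[0]+K[0][2],K[1][1]*s[1]+K[1][2]],1)
E
python3 - <<'E'
from h import *
print(get_obs())
for n in ['scene','top','wrist']:
    c=read_camera(n); cv2.imwrite(f'pics/{n}0.png',c['frame'])
    np.savez(f'{n}0.npz',**{k:v for k,v in c.items()})
    print(n,c['intrinsics'],c['k1'],c.get('cam_to_world',c.get('tool_from_camera')))
E
```

```text
pics
{'time_s': 0.0, 'qpos': array([77.81365313, 18.4408175 , -4.01590136, 83.17586059,  1.29687982,
       78.54171464, -3.25906914]), 'joint_velocities': array([ 0.00162879,  0.07584716, -0.0269472 , -0.083103  , -0.08266891,
       -0.07383218,  0.14428293]), 'effort': array([-6.69310903e-04, -4.91292465e+01, -4.04019020e-01, -3.12529635e+01,
       -6.40267530e-02,  4.36871743e-02,  1.70898452e-04]), 'tool_pos': array([ 0.14597469, -0.63283534,  0.23243325]), 'tool_rot': array([-176.17321706,   89.88670771,  106.8245579 ]), 'force': array([-0.03614356,  0.13747421,  0.20114096]), 'wrist_torque': array([ 0.01069894, -0.00450136, -0.04216396]), 'grip_width': 0.08741112075136387}
scene [[435.7637927    0.         317.39564933]
 [  0.         435.7637927  197.8135213 ]
 [  0.           0.           1.        ]] -0.06727139138393776 [[ 6.68366220e-01  5.10691068e-01 -5.40815337e-01  1.25315242e+00]
 [ 7.43832099e-01 -4.58256192e-01  4.86533731e-01 -6.61383758e-01]
 [ 6.36453937e-04 -7.27458518e-01 -6.86151368e-01  1.01405609e+00]
 [ 0.00000000e+00  0.00000000e+00  0.00000000e+00  1.00000000e+00]]
top [[373.6623986    0.         325.64029941]
 [  0.         373.6623986  203.77679615]
 [  0.           0.           1.        ]] 0.009454002385333303 [[ 0.02575602 -0.99863784  0.04537711  0.50390045]
 [-0.99964268 -0.02605355 -0.00597749 -0.02525932]
 [ 0.00715158 -0.04520694 -0.99895204  1.20477074]
 [ 0.          0.          0.          1.        ]]
wrist [[295.92121194   0.         321.56051054]
 [  0.         295.92121194 201.53306037]
 [  0.           0.           1.        ]] -0.0022119239258660485 [[-1.13927169e-03 -2.43582678e-01  9.69879467e-01 -1.52311541e-01]
 [ 4.00058047e-04 -9.69880130e-01 -2.43582375e-01  6.60058731e-02]
 [ 9.99999271e-01  1.10501582e-04  1.20240418e-03  8.40889824e-04]
 [ 0.00000000e+00  0.00000000e+00  0.00000000e+00  1.00000000e+00]]
```

View pics/scene0.png

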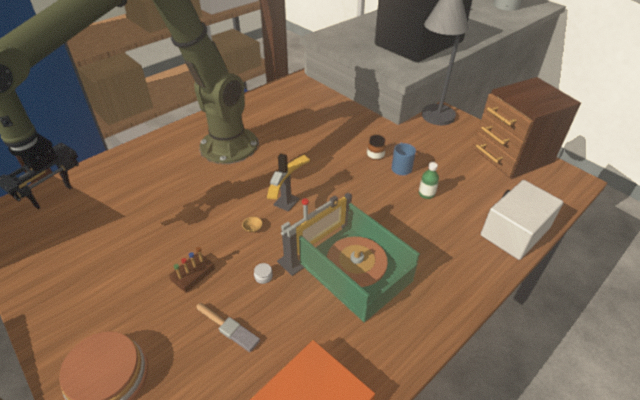

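View pics/top0.png

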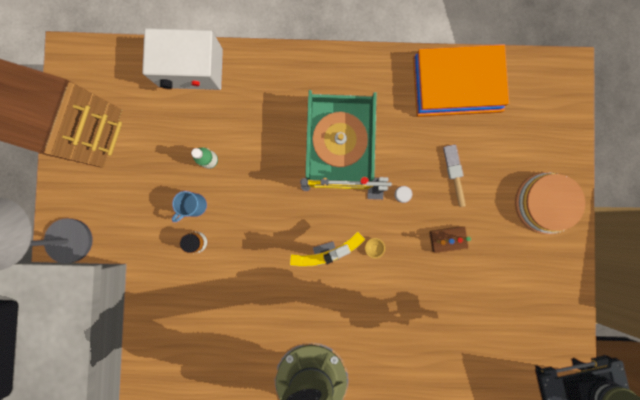

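View pics/wrist0.png

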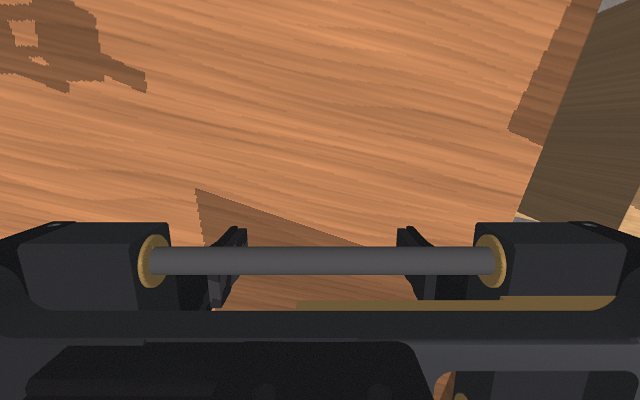

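The top view shows the lap at about (340,138). The shut gate runs from the hinge at (305,184) to the catch at (378,190), with the red knob at (364,181). The keeper's yellow arc goes from (292,260) to (362,238), and the steel strike and black stop are near (335,253). The scene view shows the knob at (305,202) and the keeper at (285,180).

```bash
python3 - <<'E'
from h import *
pics={n:dict(np.load(f'{n}0.npz')) for n in ['scene','top']}
t=read_camera('top'); s=read_camera('scene')
for n,c in (('top',t),('scene',s)):
    for name in ['latch_knob','latch','gate','catch','keeper','lap','dish','tin']:
        r=cut_out(name,c)
        for d in r[:2]:
            P,u,v=pts(c,d['pixels'])
            print(n,name,round(d['score'],2),np.round(d['extent'],1),len(P),np.round(np.median(P,0),3) if len(P) else '',np.round(P.min(0),3) if len(P) else '',np.round(P.max(0),3) if len(P) else '')
f=t['frame'][150:290,270:410]; cv2.imwrite('pics/topz.png',cv2.resize(f,None,fx=4,fy=4,interpolation=cv2.INTER_CUBIC))
f=s['frame'][130:290,220:400]; cv2.imwrite('pics/scz.png',cv2.resize(f,None,fx=3.7,fy=3.7,interpolation=cv2.INTER_CUBIC))
E
```

```text
top latch_knob 0.67 [360.4 181.3  61.8  11.4] 252 [ 0.614 -0.126  0.155] [ 0.606 -0.215  0.026] [ 0.639 -0.039  0.223]
top latch 0.49 [362.8 182.1  63.4  11.3] 215 [ 0.614 -0.126  0.156] [ 0.606 -0.212  0.053] [ 0.63  -0.042  0.223]
top latch 0.19 [204.9 157.2  25.9  19.1] 385 [0.685 0.335 0.087] [0.663 0.318 0.001] [0.728 0.395 0.132]
top gate 0.82 [346.7 182.9  86.4  13.6] 604 [ 0.612 -0.081  0.135] [ 0.604 -0.212 -0.002] [0.625 0.039 0.223]
top catch 0.57 [377.6 187.9  23.   25.5] 290 [ 0.601 -0.184  0.06 ] [ 0.58  -0.22  -0.003] [ 0.65  -0.163  0.17 ]
top catch 0.29 [449.6 239.8  37.5  19.7] 800 [ 0.458 -0.42   0.027] [ 0.418 -0.494 -0.002] [ 0.498 -0.365  0.085]
top keeper 0.77 [326.8 250.6  72.8  34.5] 1008 [ 0.411 -0.037  0.131] [ 0.365 -0.141 -0.005] [0.474 0.066 0.202]
top keeper 0.69 [378.9 186.4  19.1  26.8] 261 [ 0.6   -0.184  0.06 ] [ 0.58  -0.214  0.001] [ 0.646 -0.168  0.17 ]
top lap 0.92 [340.6 139.6  75.3 100.9] 5806 [ 0.761 -0.073  0.057] [ 0.604 -0.171  0.007] [0.892 0.038 0.143]
top dish 0.62 [375.1 247.1  25.2  21.9] 313 [ 0.424 -0.191  0.013] [ 0.393 -0.22  -0.0
[... 913 characters left out ...]
[0.475 0.154 0.206]
scene keeper 0.93 [288.4 183.6  44.5  61.3] 1161 [ 0.41  -0.046  0.132] [ 0.238 -0.143 -0.002] [0.475 0.177 0.206]
scene keeper 0.59 [406.7 160.7  18.6  31.4] 651 [0.552 0.373 0.056] [ 0.441  0.346 -0.001] [0.585 0.5   0.096]
scene lap 0.57 [358.2 257.4 119.8 126.9] 7796 [ 0.783 -0.072  0.062] [ 0.553 -0.173 -0.004] [0.893 0.128 0.144]
scene lap 0.36 [253.2 223.4  21.8  20.4] 270 [ 0.414 -0.184  0.016] [ 0.368 -0.22  -0.   ] [ 0.454 -0.144  0.029]
scene dish 0.66 [251.6 224.5  24.5  15. ] 214 [ 0.414 -0.184  0.016] [ 0.391 -0.219  0.003] [ 0.454 -0.158  0.029]
scene tin 0.55 [262.5 272.5  16.2  16.3] 329 [ 0.603 -0.28   0.031] [ 0.552 -0.303 -0.003] [ 0.621 -0.238  0.038]
```

View pics/topz.png

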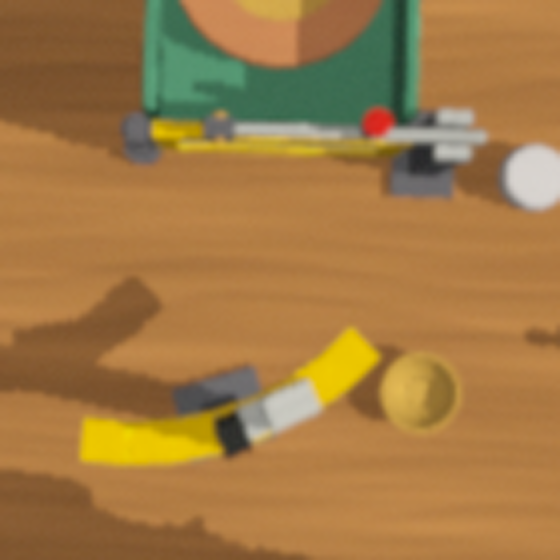

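View pics/scz.png

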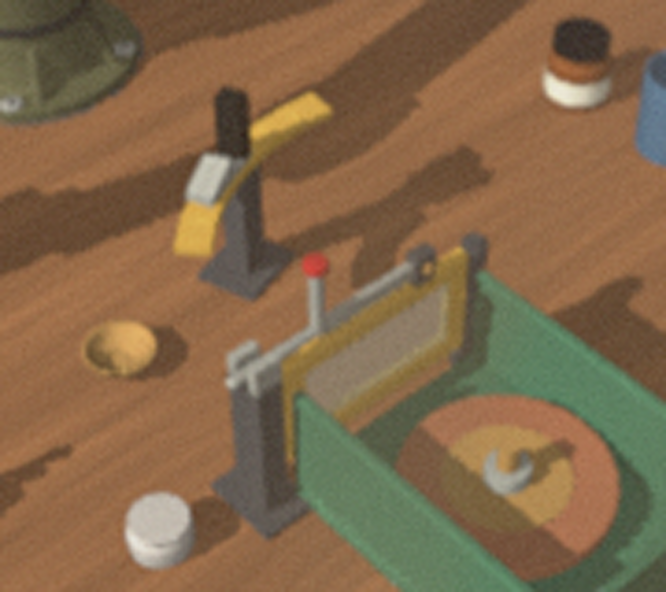

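The zoomed views show the knob head at (378,122) in the top crop. The strike runs from the ramp near (315,395) to the notch near (252,415), and the black stop is at (232,436). Next I'll measure the hinge, gate line, knob, stop and strike.

```bash
python3 - <<'E'
from h import *
C={n:dict(np.load(f'{n}0.npz')) for n in ['scene','top']}
def show(n,m,name,zr=None):
    P,u,v=pts(C[n],m)
    if zr is not None: 
        k=(P[:,2]>zr[0])&(P[:,2]<zr[1]);P=P[k]
    print(n,name,len(P),'med',np.round(np.median(P,0),4),'min',np.round(P.min(0),4),'max',np.round(P.max(0),4));return P
for n in C:
    c=C[n];f=c['frame'].astype(int);hsv=cv2.cvtColor(c['frame'],cv2.COLOR_BGR2HSV)
    P,u,v=pts(c,np.ones((400,640),bool))
    X=np.full((400,640,3),np.nan);X[v,u]=P
    reg=(X[...,0]>.33)&(X[...,0]<.68)&(X[...,1]>-.26)&(X[...,1]<.1)
    red=((hsv[...,0]<8)|(hsv[...,0]>172))&(hsv[...,1]>150)&(X[...,2]>.17)&reg&(X[...,0]>.55)
    show(n,red,'red')
    # bar points
    bar=reg&(X[...,2]>.145)&(X[...,2]<.165)&(X[...,0]>.58)&(X[...,1]<-.02)
    Pb=show(n,bar,'bar'); 
    k=(Pb[:,1]>-.13)|(Pb[:,1]<-.2); 
    print('barfit x = a y + b',np.polyfit(Pb[k,1],Pb[k,0],1))
    hi=reg&(X[...,2]>.12)&(X[...,0]>.58)&(X[...,1]>-.02)
    Ph=show(n,hi,'hingeend')
    for i in np.argsort(Ph[:,1])[::4]: print(np.round(Ph[i],3),end=' ')
    print()
    stop=reg&(X[...,2]>.165)&(X[...,0]<.5); show(n,stop,'stop',(.165,.3))
    top=reg&(X[...,2]>.19)&(X[...,0]<.5); show(n,top,'stoptop')
    st=reg&(X[...,0]<.5)&(X[...,2]>.1)&(hsv[...,1]<60)&(hsv[...,2]>100); Ps=show(n,st,'strike'); 
    yel=reg&(X[...,0]<.5)&(X[...,2]>.1)&(hsv[...,1]>150)&(hsv[...,0]>15)&(hsv[...,0]<35); Py=show(n,yel,'plate')
    # circle fit
    A=np.c_[2*Py[:,:2],np.ones(len(Py))];b=(Py[:,:2]**2).sum(1);q=np.linalg.lstsq(A,b,rcond=None)[0];print('circ',q[:2],np.sqrt(q[2]+(q[:2]**2).sum()))
    np.savez(f'{n}_X.npz',X=X)
E
```

```text
scene red 34 med [ 0.614  -0.131   0.2209] min [ 0.6026 -0.1385  0.2152] max [ 0.6228 -0.1219  0.2246]
scene bar 363 med [ 0.6158 -0.1311  0.1565] min [ 0.5939 -0.2143  0.1451] max [ 0.6307 -0.0206  0.165 ]
barfit x = a y + b [0.0159722  0.61712243]
scene hingeend 174 med [0.6191 0.0227 0.1332] min [ 0.6043 -0.0193  0.1202] max [0.6789 0.0441 0.169 ]
[ 0.62  -0.019  0.136] [ 0.614 -0.019  0.167] [ 0.618 -0.017  0.122] [ 0.62  -0.015  0.126] [ 0.618 -0.015  0.164] [ 0.618 -0.013  0.127] [ 0.619 -0.01   0.13 ] [ 0.619 -0.006  0.135] [ 0.62  -0.003  0.126] [ 0.618 -0.001  0.136] [0.621 0.001 0.124] [0.614 0.002 0.139] [0.618 0.007 0.134] [0.617 0.008 0.137] [0.619 0.01  0.121] [0.617 0.012 0.134] [0.621 0.013 0.129] [0.618 0.015 0.137] [0.62  0.018 0.124] [0.609 0.019 0.136] [0.662 0.021 0.124] [0.64  0.022 0.124] [0.668 0.023 0.124] [0.635 0.024 0.123] [0.617 0.024 0.139] [0.621 0.025 0.129] [0.67  0.026 0.123] [0.619 0.027 0.131] [0.631 0.027 0.123] [0.622 0.028 0.128] [0.667 0.028 0.124] [0.622 0.029 0.123] [0.654 0.03  0.121] [0.61  0.03  0.138] [0.622 0.031 0.139] [0.672 0.031 0.12
[... 1477 characters left out ...]
53 0.028 0.121] [0.605 0.029 0.131] [0.625 0.03  0.135] [0.613 0.032 0.138] [0.608 0.032 0.132] [0.607 0.035 0.137] [0.619 0.035 0.138] [0.61  0.038 0.138] [0.619 0.038 0.136] [0.61  0.041 0.135] [0.622 0.041 0.134] [0.616 0.044 0.135] 
top stop 76 med [ 0.4044 -0.04    0.198 ] min [ 0.3881 -0.0522  0.1697] max [ 0.4164 -0.0278  0.2037]
top stoptop 69 med [ 0.4019 -0.041   0.1985] min [ 0.3881 -0.0522  0.1926] max [ 0.4156 -0.0278  0.2037]
top strike 160 med [ 0.417  -0.0727  0.1435] min [ 0.396  -0.1015  0.1359] max [ 0.434  -0.0475  0.2003]
top plate 592 med [ 0.4019 -0.0114  0.1308] min [ 0.3755 -0.1444  0.1211] max [0.4766 0.066  0.1996]
circ [ 0.49326225 -0.01245554] 0.10970979397812172
```

```bash
python3 - <<'E'
from h import *
from scipy.spatial.transform import Rotation as R
from scipy.optimize import least_squares
o=get_obs(); M=R.from_euler('xyz',o['tool_rot'],degrees=True).as_matrix(); print(o['time_s'],np.round(M,3), o['tool_pos'],'jaw yaw',np.degrees(np.arctan2(M[1,2],M[0,2])))
H=np.array([.6148,.034])
for n in ['scene','top']:
    c=np.load(f'{n}0.npz');X=np.load(f'{n}_X.npz')['X'];hsv=cv2.cvtColor(c['frame'],cv2.COLOR_BGR2HSV)
    d=X[...,:2]-H; g=np.arctan2(-d[...,0],-d[...,1]); r=np.hypot(d[...,0],d[...,1])
    # plate circle
    m=(X[...,2]>.115)&(X[...,2]<.15)&(g>.7)&(g<1.9)&(r>.19)&(r<.26)&(hsv[...,1]>150)&(hsv[...,0]>15)&(hsv[...,0]<35)
    print(n,'plate r',np.percentile(r[m],[1,10,50,90,99]),'g',np.percentile(g[m],[0,1,99,100]))
    for a in np.arange(.8,1.6,.1):
        k=m&(abs(g-a)<.05)
        if k.sum()>5: print('  g%.2f n%d r %s'%(a,k.sum(),np.round(np.percentile(r[k],[2,50,98]),4)))
    m=(X[...,2]>.125)&(g>.9)&(g<1.5)&(r>.205)&(r<.245)
    for a in np.arange(.9,1.4,.02):
        k=m&(abs(g-a)<.01)
        if k.sum(): print('  g%.2f n%d z %s'%(a,k.sum(),np.round(np.percentile(X[...,2][k],[10,50,90]),3)))
    post=(X[...,2]<.12)&(X[...,2]>.03)&(g>.9)&(g<1.7)&(r>.2)&(r<.25)
    print('post g',np.percentile(g[post],[2,50,98]), 'r', np.percentile(r[post],[2,50,98]))
E
```

```text
1.05 [[-0.     0.974  0.225]
 [-0.     0.225 -0.974]
 [-1.    -0.     0.   ]] [ 0.14613342 -0.63336961  0.23356042] jaw yaw -77.00511974320659
scene plate r [0.20990855 0.21148659 0.22315282 0.23677566 0.24138404] g [0.71465527 0.7216648  1.70676828 1.71847556]
  g0.80 n52 r [0.2107 0.224  0.2385]
  g0.90 n47 r [0.2103 0.2244 0.2397]
  g1.30 n11 r [0.2103 0.2122 0.2218]
  g1.40 n39 r [0.2101 0.2217 0.2366]
  g1.50 n43 r [0.2101 0.2258 0.2417]
  g0.90 n6 z [0.134 0.135 0.136]
  g0.92 n9 z [0.13  0.135 0.137]
  g0.94 n15 z [0.131 0.135 0.139]
  g0.96 n23 z [0.133 0.137 0.143]
  g0.98 n15 z [0.135 0.143 0.146]
  g1.00 n15 z [0.132 0.145 0.148]
  g1.02 n16 z [0.135 0.144 0.15 ]
  g1.04 n23 z [0.134 0.147 0.151]
  g1.06 n13 z [0.143 0.151 0.154]
  g1.08 n15 z [0.133 0.152 0.155]
  g1.10 n18 z [0.136 0.152 0.157]
  g1.12 n13 z [0.134 0.153 0.156]
  g1.14 n3 z [0.132 0.135 0.138]
  g1.16 n5 z [0.135 0.14  0.143]
  g1.18 n14 z [0.132 0.151 0.182]
  g1.20 n91 z [0.148 0.172 0.197]
  g1.22 n38 z [0.141 0.179 0.203]
  g1.24 n18 z [0.135 0.176 0.202]
  g1.26 n19 z [0.139 0.179 0.202]
  g1.28 n20
[... 869 characters left out ...]
44 0.147]
  g1.04 n17 z [0.139 0.147 0.148]
  g1.06 n15 z [0.131 0.148 0.152]
  g1.08 n19 z [0.139 0.15  0.153]
  g1.10 n16 z [0.15  0.153 0.153]
  g1.12 n17 z [0.132 0.139 0.154]
  g1.14 n17 z [0.132 0.137 0.142]
  g1.16 n18 z [0.131 0.139 0.143]
  g1.18 n16 z [0.134 0.139 0.141]
  g1.20 n23 z [0.144 0.197 0.2  ]
  g1.22 n19 z [0.133 0.198 0.201]
  g1.24 n22 z [0.139 0.199 0.201]
  g1.26 n21 z [0.159 0.197 0.2  ]
  g1.28 n13 z [0.131 0.171 0.197]
  g1.30 n15 z [0.128 0.13  0.134]
  g1.32 n18 z [0.129 0.13  0.132]
  g1.34 n18 z [0.128 0.131 0.133]
  g1.36 n15 z [0.128 0.131 0.133]
  g1.38 n18 z [0.13  0.132 0.134]
post g [1.2002003  1.26040702 1.31664335] r [0.21209776 0.21244738 0.21281544]
```

The plate radius about hinge (0.6148, 0.034) is constant at 0.210–0.239 m, which confirms the hinge. Lip edge is at g≈1.12 and the stop face at ≈1.195, so the notch centre is at ≈1.157 rad. Now I'll move above the knob.

servo_tool:
  rows: [12,12,15,4,0,36,38,30,8,0,60,64,40,12,0,84,90,45,16,0,108,116,45,20,0,132,142,45,24,0,156,168,45,28,0,180,194,45,32,0,204,220,45,36,0,230,246,45,40,0]

```text
time_s: 1.88
tool_pos: [0.3767, -0.3861, 0.2789]
tool_rot: [-48.4, 89.9, -85.3]
force: [0.6, -0.7, 0.2]
grip_width: 0.0872
```

servo_tool:
  rows: [26,28,0,4,0,52,56,0,8,0,78,84,0,12,0,104,112,0,16,0,130,140,0,20,0,156,168,0,24,0,182,196,0,28,0,208,224,0,32,0,226,244,0,35,0,238,256,0,37,0]

```text
time_s: 2.72
tool_pos: [0.6158, -0.1272, 0.2786]
tool_rot: [64.9, 89.9, 65.3]
force: [-0.5, 1.0, 0.1]
grip_width: 0.0873
```

```bash
python3 - <<'E'
from h import *
from scipy.spatial.transform import Rotation as R
o=get_obs(); M=R.from_euler('xyz',o['tool_rot'],degrees=True).as_matrix(); print(o['time_s'],o['qpos'],o['tool_pos'],o['force'],'jaw yaw',np.degrees(np.arctan2(M[1,2],M[0,2])))
w=read_camera('wrist'); cv2.imwrite('pics/w1.png',w['frame'])
T=np.eye(4);T[:3,:3]=M;T[:3,3]=o['tool_pos'];T=T@w['tool_from_camera']
hsv=cv2.cvtColor(w['frame'],cv2.COLOR_BGR2HSV)
red=((hsv[...,0]<8)|(hsv[...,0]>172))&(hsv[...,1]>150)
P,u,v=pts(w,red,T); k=P[:,2]>.17; print(k.sum(),np.median(P[k],0) if k.any() else '',P[k].min(0),P[k].max(0))
E
```

```text
2.7167 [ 38.04084903  18.31108109 -36.6568404   81.43534853  10.76046362
  83.76020176   2.02136595] [ 0.61583626 -0.12724051  0.27860129] [-0.49475576  1.00974591  0.10220796] jaw yaw 0.39707830361339885
513 [ 0.61330839 -0.1297644   0.22087454] [ 0.60360207 -0.13974346  0.21444485] [ 0.62242328 -0.12113199  0.22311702]
```

View pics/w1.png

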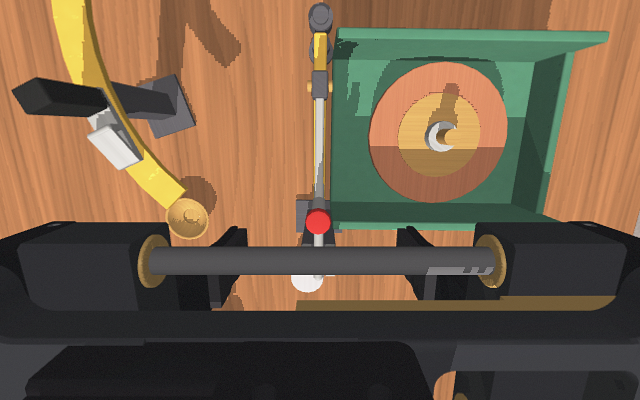

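The wrist view shows the knob's red head at (318,222), centred between the fingers, with the lap and keeper where I estimated them. I'll descend now.

servo_tool:
  rows: [0,0,-10,0,0,0,0,-25,0,0,0,0,-42,0,0,0,0,-58,0,0,0,0,-74,0,0,0,0,-86,0,0,0,0,-94,0,0,0,0,-98,0,0,0,0,-98,0,0,0,0,-98,0,0]

```text
time_s: 3.6
tool_pos: [0.6143, -0.1318, 0.1811]
tool_rot: [-24.4, 90.0, -24.4]
force: [1.0, 1.6, 0.2]
grip_width: 0.0868
```

```bash
cat > st.py <<'E'
from h import *
from scipy.spatial.transform import Rotation as R
o=get_obs(); M=R.from_euler('xyz',o['tool_rot'],degrees=True).as_matrix(); p=o['tool_pos']
print(o['time_s'],'q',np.round(o['qpos'],1),'pos',np.round(p*1000,1),'F',np.round(o['force'],2),'T',np.round(o['wrist_torque'],2),'yaw',round(np.degrees(np.arctan2(M[1,2],M[0,2])),2),'w',round(o['grip_width']*1000,1))
d=p[:2]-[.6148,.034]; print('g',np.round(np.arctan2(-d[0],-d[1]),4),'r',np.round(np.hypot(*d)*1000,1))
E
python3 st.py
```

```text
3.6 q [ 38.1  21.1 -35.8  89.4  12.7  73.5   0.5] pos [ 614.3 -131.8  181.1] F [0.98 1.61 0.19] T [-0.02 -0.13 -0.04] yaw -0.04 w 86.8
g 0.0028 r 165.8
```

servo_tool:
  rows: [0,0,0,0,0.3,0,0,0,0,0.5,0,0,0,0,0.65,0,0,0,0,0.75,0,0,0,0,0.85,0,0,0,0,0.95,0,0,0,0,1,0,0,0,0,1,0,0,0,0,1,0,0,0,0,1]
  force: 8

```text
time_s: 4.43
tool_pos: [0.6141, -0.1314, 0.1806]
tool_rot: [-49.8, 90.0, -49.8]
force: [-0.6, 0.3, 0.0]
grip_width: 0.0285
```

```bash
python3 st.py; python3 - <<'E'
from h import *
w=read_camera('wrist'); cv2.imwrite('pics/w2.png',w['frame'])
E
```

```text
4.4333 q [ 38.1  21.1 -35.8  89.5  12.7  73.5   0.5] pos [ 614.1 -131.4  180.6] F [-0.58  0.26  0.04] T [-0.03 -0.05  0.09] yaw -0.01 w 28.5
g 0.0041 r 165.4
```

View pics/w2.png

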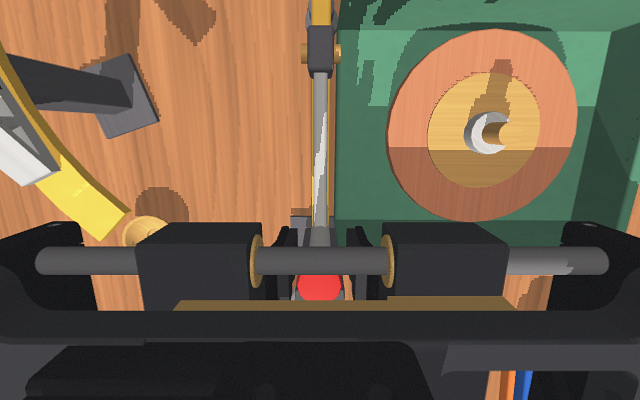

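The fingers are still closing at 28 mm, with the red head at (320,287) between the pads. I'll keep closing.

servo_tool:
  rows: [0,0,0,0,1,0,0,0,0,1,0,0,0,0,1,0,0,0,0,1,0,0,0,0,1,0,0,0,0,1]

```text
time_s: 4.98
tool_pos: [0.6138, -0.1314, 0.1805]
tool_rot: [-171.7, 90.0, -171.7]
force: [-3.2, 0.3, 2.2]
grip_width: 0.0196
```

```bash
python3 st.py
```

```text
4.9833 q [ 38.1  21.1 -35.8  89.5  12.7  73.6   0.5] pos [ 613.8 -131.4  180.5] F [-3.2   0.29  2.17] T [0.01 0.5  0.02] yaw -0.0 w 19.6
g 0.006 r 165.4
```

servo_tool:
  rows: [0,0,0,0,1,0,0,0,0,1,0,0,0,0,1]

```text
time_s: 5.23
tool_pos: [0.6139, -0.1315, 0.1805]
tool_rot: [-171.8, 90.0, -171.8]
force: [-3.8, 0.3, 1.5]
grip_width: 0.0194
```

```bash
python3 st.py; python3 - <<'E'
from h import *
w=read_camera('wrist'); cv2.imwrite('pics/w3.png',w['frame'])
s=read_camera('scene'); f=s['frame'][130:290,220:400]; cv2.imwrite('pics/scz3.png',cv2.resize(f,None,fx=3.7,fy=3.7,interpolation=cv2.INTER_CUBIC))
E
```

```text
5.2333 q [ 38.1  21.1 -35.8  89.5  12.7  73.5   0.5] pos [ 613.9 -131.5  180.5] F [-3.78  0.31  1.49] T [-0.03  0.64  0.  ] yaw -0.01 w 19.4
g 0.0052 r 165.5
```

View pics/w3.png

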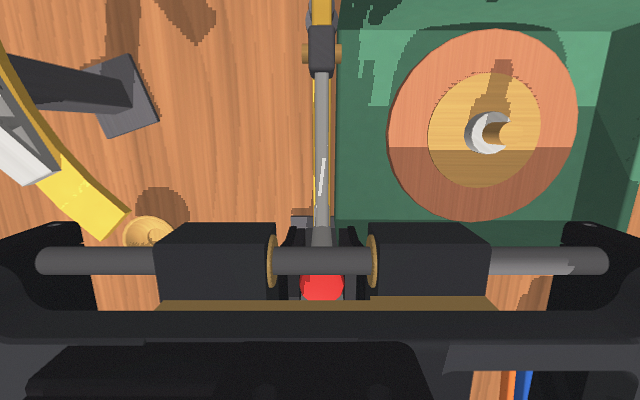

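View pics/scz3.png

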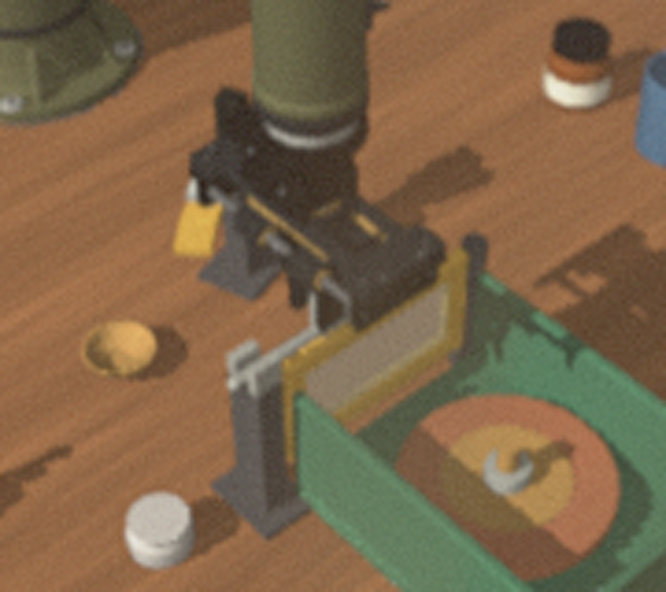

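The width has stalled at 19.4 mm with a sideways force of −3.8 N. The fingers seem to be closing on the 20 mm head, seen at (322,288), not on the 12 mm stem. I'll check the finger shape in the depth picture.

```bash
python3 - <<'E'
from h import *
w=read_camera('wrist')
cv2.imwrite('pics/w4.png',cv2.resize(w['frame'][210:320,240:400],None,fx=5,fy=5,interpolation=cv2.INTER_CUBIC))
P,u,v=pts(w,np.ones((400,640),bool),w['tool_from_camera'])
X=np.full((400,640,3),np.nan);X[v,u]=P
np.set_printoptions(linewidth=200,suppress=True)
for r in (225,232,240,262,275,283,290,297,303):
    print(r,[tuple(np.round(X[r,c]*1000).astype(int)) if np.isfinite(X[r,c,0]) else None for c in range(280,366,6)])
E
```

```text
225 [(np.int64(179), np.int64(-47), np.int64(-49)), (np.int64(179), np.int64(-47), np.int64(-42)), (np.int64(172), np.int64(-45), np.int64(-34)), (np.int64(172), np.int64(-44), np.int64(-27)), (np.int64(173), np.int64(-45), np.int64(-20)), (np.int64(174), np.int64(-45), np.int64(-13)), (np.int64(22), np.int64(6), np.int64(-3)), (np.int64(22), np.int64(6), np.int64(0)), (np.int64(27), np.int64(5), np.int64(4)), (np.int64(173), np.int64(-45), np.int64(15)), (np.int64(130), np.int64(-30), np.int64(19)), (np.int64(128), np.int64(-30), np.int64(25)), (np.int64(129), np.int64(-30), np.int64(31)), (np.int64(129), np.int64(-30), np.int64(37)), (np.int64(129), np.int64(-30), np.int64(43))]
232 [(np.int64(179), np.int64(-56), np.int64(-49)), (np.int64(179), np.int64(-56), np.int64(-42)), (np.int64(0), np.int64(10), np.int64(-16)), (np.int64(3), np.int64(9), np.int64(-13)), (np.int64(3), np.int64(9), np.int64(-10)), (np.int64(158), np.int64(-48), np.int64(-13)), (np.int64(11), np.int64(6), np.int64(-3)), (np.int64(9), np.int64(6), np.int64(0)), (np.int64(14), np.int64(5), np.int64(4)), (np.int6
[... 4232 characters left out ...]
4(0), np.int64(15)), (np.int64(-63), np.int64(9), np.int64(15))]
303 [(np.int64(-88), np.int64(23), np.int64(-10)), (np.int64(-88), np.int64(23), np.int64(-9)), (np.int64(-87), np.int64(23), np.int64(-7)), (np.int64(-87), np.int64(23), np.int64(-6)), (np.int64(-87), np.int64(23), np.int64(-4)), (np.int64(-88), np.int64(23), np.int64(-3)), (np.int64(-87), np.int64(23), np.int64(-1)), (np.int64(-88), np.int64(23), np.int64(0)), (np.int64(-88), np.int64(23), np.int64(2)), (np.int64(-86), np.int64(22), np.int64(3)), (np.int64(-88), np.int64(23), np.int64(5)), None, (np.int64(-87), np.int64(23), np.int64(8)), (np.int64(-88), np.int64(23), np.int64(9)), (np.int64(-87), np.int64(22), np.int64(11))]
```

View pics/w4.png

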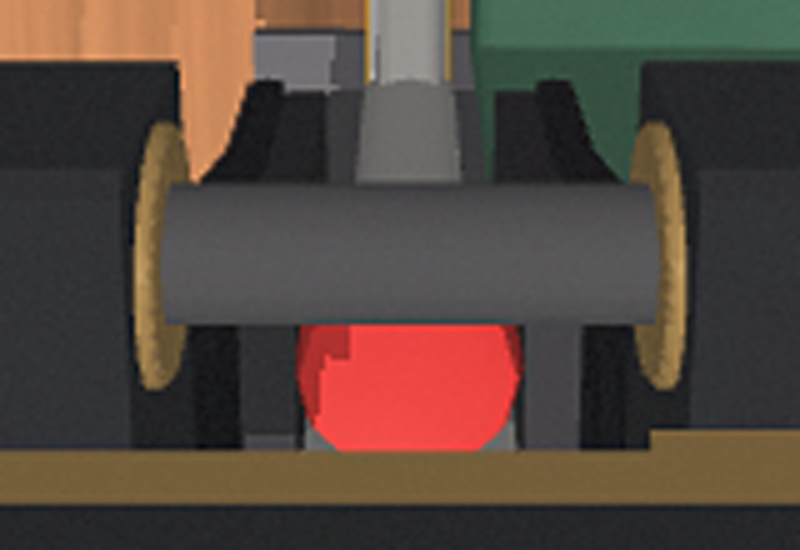

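The pads run from the tips back to 39 mm behind the TCP, so at this height they clamp the head with their rear edge, slightly off centre in x. I'll reopen, raise 27 mm to put the head at the grasp point, shift −0.7 mm in x and regrip.

servo_tool:
  rows: [0,0,0,0,0.6,0,0,0,0,0.6,0,0,0,0,0.6,-0.7,0,9,0,0.6,-0.7,0,18,0,0.6,-0.7,0,27,0,0.6,-0.7,0,27,0,0.65,-0.7,0,27,0,0.7,-0.7,0,27,0,0.73,-0.7,0,27,0,0.75]
  force: 8

```text
time_s: 6.22
tool_pos: [0.6132, -0.1314, 0.2072]
tool_rot: [173.6, 90.0, 173.6]
force: [-0.6, -1.3, -0.4]
grip_width: 0.0238
```

servo_tool:
  rows: [0,0,0,0,0.76,0,0,0,0,0.78,0,0,0,0,0.8,0,0,0,0,0.85,0,0,0,0,0.9,0,0,0,0,0.9]
  force: 8

```text
time_s: 6.72
tool_pos: [0.6132, -0.1314, 0.2072]
tool_rot: [170.3, 90.0, 170.3]
force: [-0.0, 0.9, -1.4]
grip_width: 0.0192
```

```bash
python3 st.py; python3 - <<'E'
from h import *
w=read_camera('wrist')
cv2.imwrite('pics/w5.png',cv2.resize(w['frame'][180:320,220:420],None,fx=4,fy=4,interpolation=cv2.INTER_CUBIC))
E
```

```text
6.7167 q [ 38.3  20.  -36.   87.7  11.9  76.3   1.1] pos [ 613.2 -131.4  207.2] F [-0.01  0.86 -1.39] T [ 0.01 -0.05 -0.01] yaw -0.01 w 19.2
g 0.0098 r 165.4
```

View pics/w5.png

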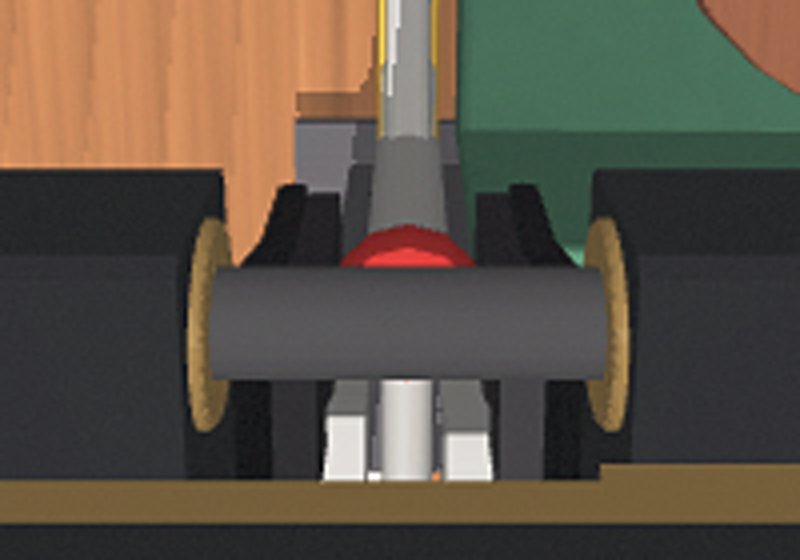

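The head is now gripped at 19.2 mm with side force near zero, and the bar sits centred in the catch notch at (407,430). I'll lift along the latch arc to about 0.17 rad.

servo_tool:
  rows: [0,1.4,2,0,0.9,0,2.7,4.2,0,0.9,0,4,6.2,0,0.9,0,5.5,8.2,0,0.9,0,7,10.2,0,0.9,0,8.5,12.1,0,0.9,0,10.5,14.5,0,0.9,0,12.5,16.8,0,0.9,0,12.5,16.8,0,0.9,0,12.5,16.8,0,0.9]
  force: 10

```text
time_s: 7.6
tool_pos: [0.6134, -0.1187, 0.2246]
tool_rot: [-50.2, 90.0, -50.2]
force: [-2.0, 0.9, -1.8]
grip_width: 0.0189
```

```bash
python3 st.py; python3 - <<'E'
from h import *
w=read_camera('wrist')
cv2.imwrite('pics/w6.png',cv2.resize(w['frame'][180:320,220:420],None,fx=4,fy=4,interpolation=cv2.INTER_CUBIC))
s=read_camera('scene'); f=s['frame'][130:290,220:400]; cv2.imwrite('pics/scz6.png',cv2.resize(f,None,fx=3.7,fy=3.7,interpolation=cv2.INTER_CUBIC))
E
```

```text
7.6 q [ 37.6  19.2 -36.5  86.7  11.5  77.9   0.2] pos [ 613.4 -118.7  224.6] F [-1.96  0.89 -1.79] T [ 0.01  0.14 -0.02] yaw 0.01 w 18.9
g 0.009 r 152.7
```

View pics/w6.png

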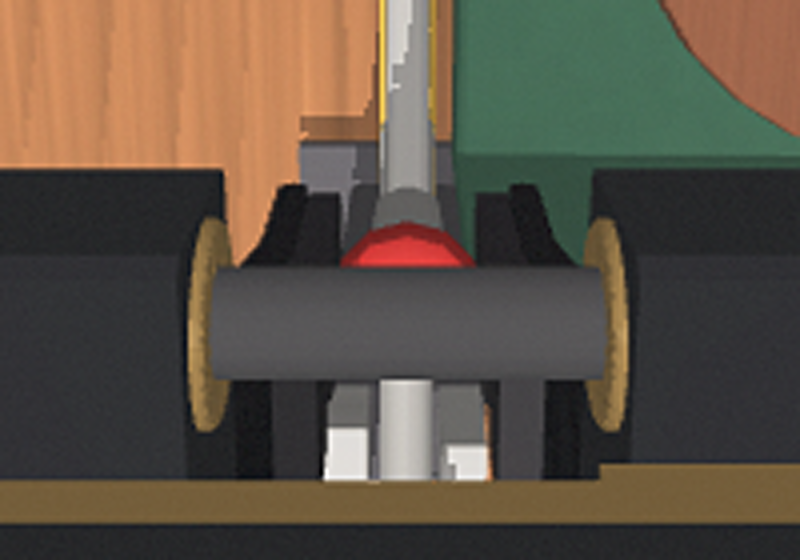

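View pics/scz6.png

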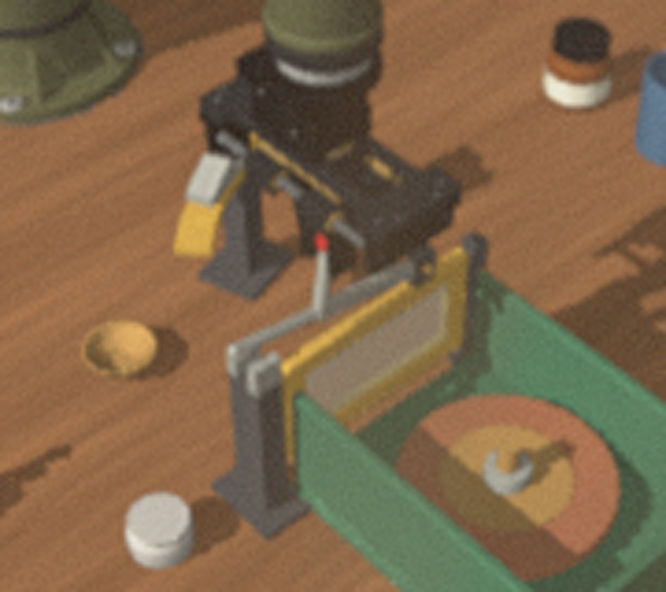

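The bar is raised above the catch, seen at (240,350) clear of the post top. Next I'll work out the swing table.

```bash
python3 - <<'E'
import numpy as np
d0=np.array([-1.5,-153.])
def d(p):
    p=np.radians(p); return np.array([d0[0]*np.cos(p)+d0[1]*np.sin(p),-d0[0]*np.sin(p)+d0[1]*np.cos(p)])
for base,seg in ((0,[1,3,6,9,12,15,18,21,24,27]),(27,[30,33,36,39,42,45,48,51,54,54]),(54,[56,58,60,61,62,62])):
    out=[]
    for p in seg:
        v=d(p)-d(base); out+= [round(v[0],1),round(v[1],1),0,-(p-base),.9]
    print(out)
E
```

```text
[np.float64(-2.7), np.float64(0.0), 0, -1, 0.9, np.float64(-8.0), np.float64(0.3), 0, -3, 0.9, np.float64(-16.0), np.float64(1.0), 0, -6, 0.9, np.float64(-23.9), np.float64(2.1), 0, -9, 0.9, np.float64(-31.8), np.float64(3.7), 0, -12, 0.9, np.float64(-39.5), np.float64(5.6), 0, -15, 0.9, np.float64(-47.2), np.float64(8.0), 0, -18, 0.9, np.float64(-54.7), np.float64(10.7), 0, -21, 0.9, np.float64(-62.1), np.float64(13.8), 0, -24, 0.9, np.float64(-69.3), np.float64(17.4), 0, -27, 0.9]
[np.float64(-7.0), np.float64(3.9), 0, -3, 0.9, np.float64(-13.8), np.float64(8.1), 0, -6, 0.9, np.float64(-20.3), np.float64(12.7), 0, -9, 0.9, np.float64(-26.7), np.float64(17.7), 0, -12, 0.9, np.float64(-32.7), np.float64(22.9), 0, -15, 0.9, np.float64(-38.5), np.float64(28.5), 0, -18, 0.9, np.float64(-43.9), np.float64(34.4), 0, -21, 0.9, np.float64(-49.1), np.float64(40.5), 0, -24, 0.9, np.float64(-53.9), np.float64(46.9), 0, -27, 0.9, np.float64(-53.9), np.float64(46.9), 0, -27, 0.9]
[np.float64(-3.0), np.float64(4.4), 0, -2, 0.9, np.float64(-5.9), np.float64(8.9), 0, -4, 0.9, np.float64(-8.6), np.float64(13.5), 0, -6, 0.9, np.float64(-9.9), np.float64(15.9), 0, -7, 0.9, np.float64(-11.1), np.float64(18.2), 0, -8, 0.9, np.float64(-11.1), np.float64(18.2), 0, -8, 0.9]
```

servo_tool:
  rows: [-2.7,0,0,-1,0.9,-8,0.3,0,-3,0.9,-16,1,0,-6,0.9,-24,2,0,-9,0.9,-32,3.7,0,-12,0.9,-39.5,5.6,0,-15,0.9,-47,8,0,-18,0.9,-54.7,10.7,0,-21,0.9,-62,14,0,-24,0.9,-69.3,17.4,0,-27,0.9]

```text
time_s: 8.53
tool_pos: [0.5444, -0.1019, 0.2248]
tool_rot: [6.4, 89.9, -20.9]
force: [1.0, -0.1, -1.7]
grip_width: 0.0195
```

```bash
python3 st.py
```

```text
8.5333 q [ 38.8   9.2 -34.2  96.8   5.4  75.4 -23.6] pos [ 544.4 -101.9  224.8] F [ 0.97 -0.07 -1.7 ] T [-0.17 -0.26  0.02] yaw -27.23 w 19.5
g 0.4777 r 153.0
```

servo_tool:
  rows: [-7,3.9,0,-3,0.9,-13.8,8.1,0,-6,0.9,-20.3,12.7,0,-9,0.9,-26.7,17.7,0,-12,0.9,-32.7,23,0,-15,0.9,-38.5,28.5,0,-18,0.9,-44,34.4,0,-21,0.9,-49,40.5,0,-24,0.9,-53.9,46.9,0,-27,0.9,-53.9,46.9,0,-27,0.9]

```text
time_s: 9.37
tool_pos: [0.4895, -0.0544, 0.225]
tool_rot: [-36.8, 89.9, -90.8]
force: [-2.1, -2.2, 0.4]
grip_width: 0.019
```

```bash
python3 st.py; python3 - <<'E'
from h import *
w=read_camera('wrist'); cv2.imwrite('pics/w7.png',w['frame'])
E
```

```text
9.3667 q [ 37.6   0.8 -34.4 104.5   0.6  74.8 -51. ] pos [489.5 -54.4 225. ] F [-2.14 -2.25  0.39] T [-0.51  0.33 -0.04] yaw -54.07 w 19.0
g 0.9566 r 153.4
```

View pics/w7.png

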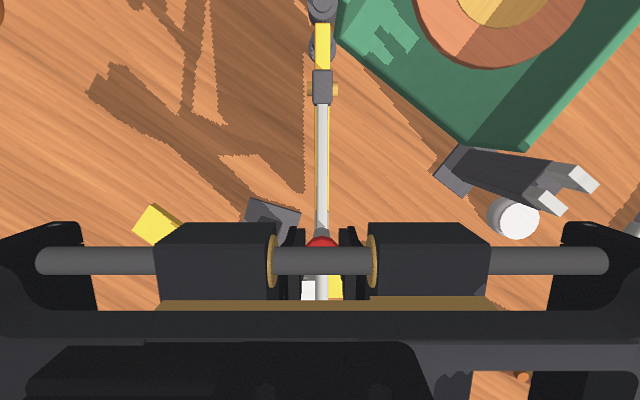

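The gate follows, and the wrist view shows the bar along column 321 with the strike just ahead at (308,290). Now the slow approach.

servo_tool:
  rows: [-1.5,2.2,0,-1,0.9,-3,4.4,0,-2,0.9,-5.9,8.9,0,-4,0.9,-8.6,13.5,0,-6,0.9,-10,16,0,-7,0.9,-11.1,18.2,0,-8,0.9,-11.1,18.2,0,-8,0.9]

```text
time_s: 10.0
tool_pos: [0.4783, -0.0369, 0.2246]
tool_rot: [-85.7, 89.9, -147.8]
force: [-3.7, -4.1, 3.0]
grip_width: 0.0192
```

```bash
cat >> st.py <<'E'
g=np.arctan2(-d[0],-d[1]); F=o['force']; print('F tang(open+)',round(-np.cos(g)*F[0]+np.sin(g)*F[1],2),'radial out',round(-np.sin(g)*F[0]-np.cos(g)*F[1],2))
E
python3 st.py; python3 - <<'E'
from h import *
w=read_camera('wrist'); cv2.imwrite('pics/w8.png',cv2.resize(w['frame'][180:320,220:420],None,fx=4,fy=4,interpolation=cv2.INTER_CUBIC))
s=read_camera('scene'); f=s['frame'][130:290,220:400]; cv2.imwrite('pics/scz8.png',cv2.resize(f,None,fx=3.7,fy=3.7,interpolation=cv2.INTER_CUBIC))
E
python3 st.py
```

```text
10.0 q [ 37.   -0.9 -35.1 106.   -0.5  74.8 -60.1] pos [478.3 -36.9 224.6] F [-3.72 -4.07  2.99] T [-0.82  0.96 -0.01] yaw -62.09 w 19.2
g 1.0919 r 153.9
F tang(open+) -1.9 radial out 5.17
10.1 q [ 37.   -0.9 -35.1 106.   -0.5  74.8 -60. ] pos [478.4 -37.2 224.5] F [-3.68 -3.61  2.28] T [-0.76  0.96 -0.05] yaw -62.07 w 19.1
g 1.0898 r 153.8
F tang(open+) -1.5 radial out 4.93
```

View pics/w8.png

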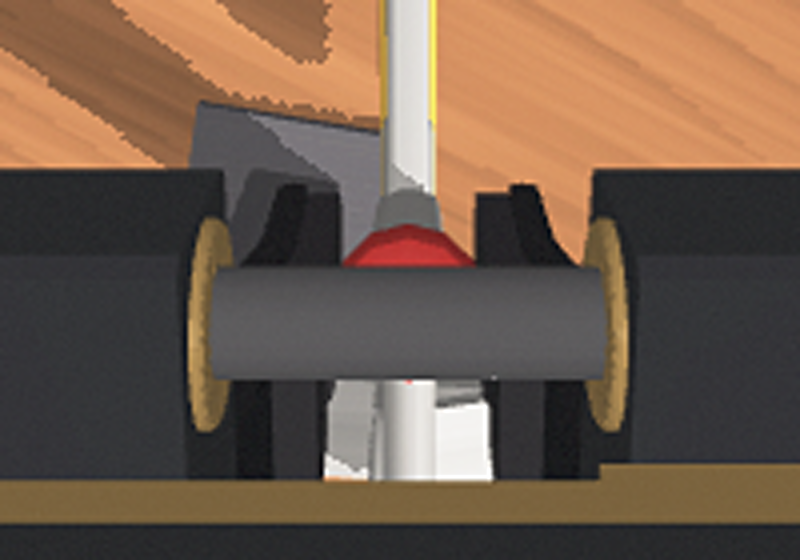

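View pics/scz8.png

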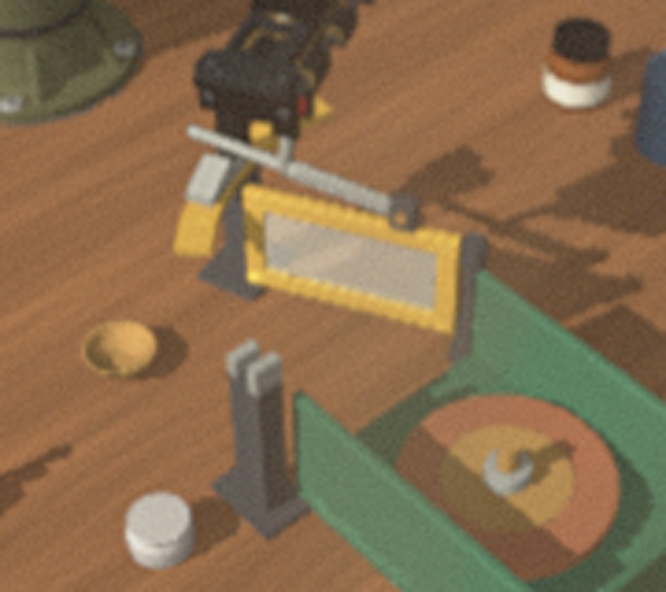

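The reading is about 5 N along the line from pivot to knob. That is grip misfit with no post contact, so I'll relieve it by 1 mm outward while moving on over the lip.

servo_tool:
  rows: [-0.9,-0.4,0,0,0.9,-2,1.7,0,-1,0.9,-3.2,4.1,0,-2,0.9,-4.2,6.2,0,-2.8,0.9,-4.7,7.3,0,-3.2,0.9,-4.7,7.3,0,-3.2,0.9]

```text
time_s: 10.6
tool_pos: [0.4741, -0.0287, 0.2244]
tool_rot: [-90.8, 90.0, -156.0]
force: [-2.8, -3.0, 1.7]
grip_width: 0.0193
```

```bash
python3 st.py; python3 - <<'E'
from h import *
w=read_camera('wrist'); cv2.imwrite('pics/w9.png',cv2.resize(w['frame'][180:320,220:420],None,fx=4,fy=4,interpolation=cv2.INTER_CUBIC))
E
python3 st.py
```

```text
10.6 q [ 36.8  -1.7 -35.5 106.6  -1.   74.8 -63.7] pos [474.1 -28.7 224.4] F [-2.78 -3.02  1.74] T [-0.68  0.69 -0.07] yaw -65.21 w 19.3
g 1.1514 r 154.1
F tang(open+) -1.63 radial out 3.77
10.65 q [ 36.8  -1.7 -35.5 106.6  -1.   74.8 -63.6] pos [474.1 -28.9 224.4] F [-2.66 -2.73  1.48] T [-0.6   0.77 -0.05] yaw -65.2 w 19.4
g 1.15 r 154.1
F tang(open+) -1.4 radial out 3.55
```

View pics/w9.png

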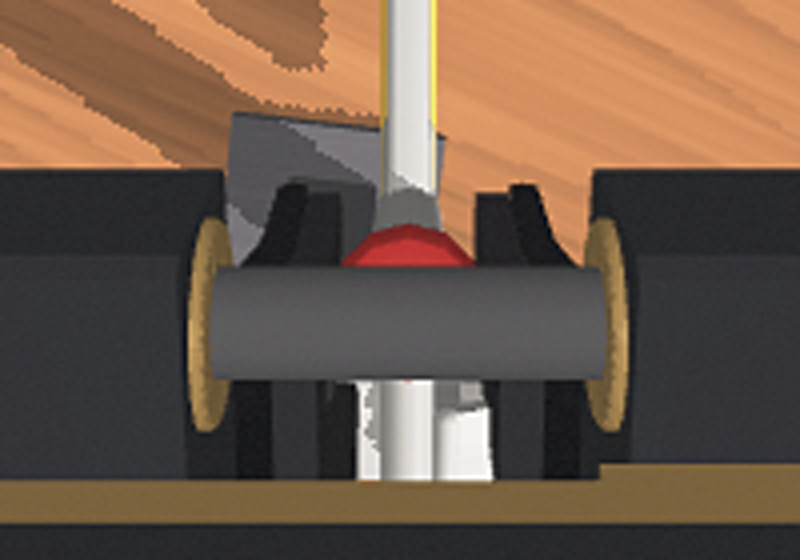

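The bar, at column 407, now lies between the stop edge (357) and the lip edge (437), roughly 1–1.5 mm short of the notch centre. I'll nudge it 0.5° towards the stop while watching the force.

servo_tool:
  rows: [-0.5,0.3,0,-0.2,0.9,-0.8,0.6,0,-0.4,0.9,-1.1,1,0,-0.5,0.9,-1.1,1,0,-0.5,0.9]

```text
time_s: 10.98
tool_pos: [0.4735, -0.0278, 0.2243]
tool_rot: [98.5, 90.0, 32.8]
force: [-1.6, -2.1, -0.6]
grip_width: 0.0193
```

```bash
python3 st.py; python3 - <<'E'
from h import *
w=read_camera('wrist'); cv2.imwrite('pics/w10.png',cv2.resize(w['frame'][180:320,220:420],None,fx=4,fy=4,interpolation=cv2.INTER_CUBIC))
E
python3 st.py
```

```text
10.9833 q [ 36.8  -1.8 -35.5 106.8  -1.1  74.7 -64.2] pos [473.5 -27.8 224.3] F [-1.57 -2.07 -0.59] T [-0.51  0.35 -0.  ] yaw -65.7 w 19.3
g 1.1582 r 154.2
F tang(open+) -1.26 radial out 2.26
11.0333 q [ 36.7  -1.8 -35.5 106.8  -1.1  74.7 -64.2] pos [473.5 -27.9 224.3] F [-1.88 -1.94  0.18] T [-0.49  0.35 -0.06] yaw -65.7 w 19.3
g 1.1582 r 154.2
F tang(open+) -1.02 radial out 2.5
```

View pics/w10.png

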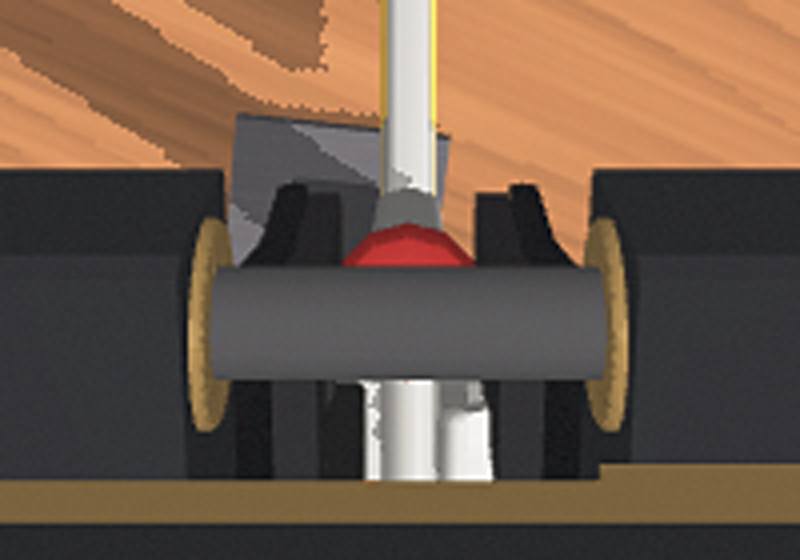

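The lip is at 442 and the stop at 365, so the bar at 407 is near centre with no stop contact. I'll lower it along the arc in two parts.

servo_tool:
  rows: [-1.2,-0.5,-1.6,0,0.9,-2.4,-1,-3.2,0,0.9,-3.7,-1.6,-4.7,0,0.9,-4.7,-2,-6.2,0,0.9,-5.7,-2.5,-7.6,0,0.9,-5.7,-2.5,-7.6,0,0.9]

```text
time_s: 11.53
tool_pos: [0.4676, -0.0305, 0.2164]
tool_rot: [119.3, 90.0, 53.6]
force: [-0.4, -2.5, -1.9]
grip_width: 0.0193
```

```bash
python3 st.py; python3 - <<'E'
from h import *
w=read_camera('wrist'); cv2.imwrite('pics/w11.png',cv2.resize(w['frame'][180:320,220:420],None,fx=4,fy=4,interpolation=cv2.INTER_CUBIC))
E
python3 st.py
```

```text
11.5333 q [ 37.   -2.3 -35.3 108.1  -1.4  73.8 -63.5] pos [467.6 -30.5 216.4] F [-0.41 -2.46 -1.91] T [-0.34 -0.04 -0.02] yaw -65.71 w 19.3
g 1.158 r 160.7
F tang(open+) -2.09 radial out 1.36
11.5833 q [ 37.   -2.3 -35.3 108.1  -1.4  73.8 -63.5] pos [467.7 -30.4 216.6] F [-0.26 -1.1  -0.41] T [-0.33 -0.03 -0.06] yaw -65.71 w 19.5
g 1.1579 r 160.6
F tang(open+) -0.9 radial out 0.68
```

View pics/w11.png

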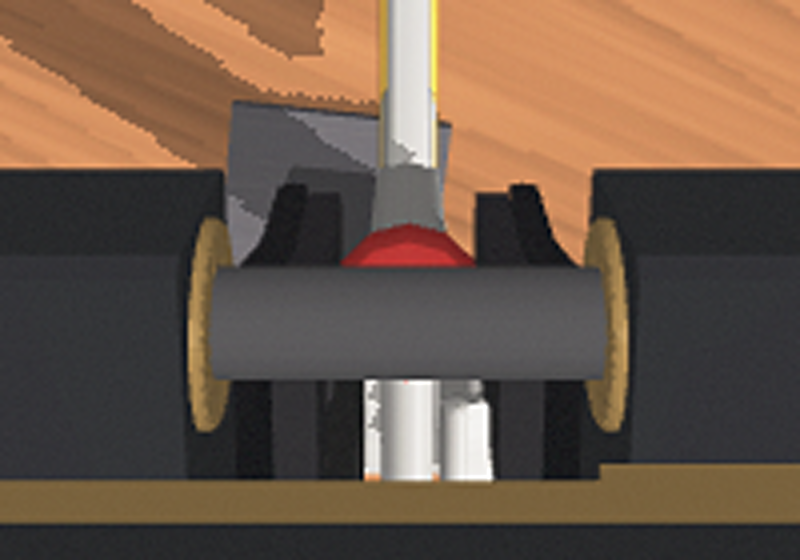

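servo_tool:
  rows: [-1,-0.4,-1.5,0,0.9,-2.1,-0.9,-3.2,0,0.9,-3.2,-1.4,-4.8,0,0.9,-4.2,-1.8,-6.4,0,0.9,-5.2,-2.3,-8,0,0.9,-5.7,-2.5,-8.8,0,0.9,-5.7,-2.5,-8.8,0,0.9]

```text
time_s: 12.17
tool_pos: [0.4621, -0.0328, 0.2078]
tool_rot: [95.7, 90.0, 30.0]
force: [2.6, 0.2, -2.4]
grip_width: 0.0195
```

```bash
python3 st.py; python3 - <<'E'
from h import *
w=read_camera('wrist'); cv2.imwrite('pics/w12.png',cv2.resize(w['frame'][180:320,220:420],None,fx=4,fy=4,interpolation=cv2.INTER_CUBIC))
E
python3 st.py
```

```text
12.1667 q [ 37.2  -2.8 -35.  109.4  -1.7  72.8 -63. ] pos [462.1 -32.8 207.8] F [ 2.55  0.21 -2.36] T [-0.04 -0.5  -0.  ] yaw -65.7 w 19.5
g 1.1582 r 166.7
F tang(open+) -0.83 radial out -2.43
12.2167 q [ 37.2  -2.8 -35.  109.4  -1.7  72.8 -63. ] pos [462.2 -32.8 207.9] F [ 2.12 -0.57 -2.97] T [-0.01 -0.51 -0.1 ] yaw -65.69 w 18.9
g 1.1583 r 166.6
F tang(open+) -1.37 radial out -1.71
```

View pics/w12.png

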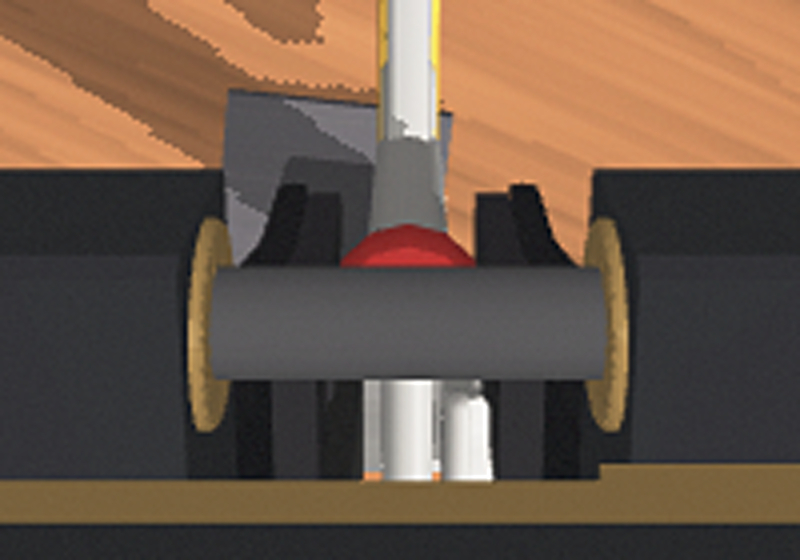

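The bar is down: z is about 0.6 mm above level, and it sits between lip and stop. I'll release gently, then rise.

servo_tool:
  rows: [0.5,0.2,0,0,0.9,0.5,0.2,0,0,0.76,0.5,0.2,0,0,0.7,0.5,0.2,0,0,0.6,0.5,0.2,0,0,0.5,0.5,0.2,0,0,0.4,0.5,0.2,0,0,0.4,0.5,0.2,0,0,0.4]
  force: 4

```text
time_s: 12.88
tool_pos: [0.4624, -0.0328, 0.208]
tool_rot: [-93.5, 90.0, -159.2]
force: [-0.5, -0.3, -0.0]
grip_width: 0.0491
```

```bash
python3 st.py; python3 - <<'E'
from h import *
w=read_camera('wrist'); cv2.imwrite('pics/w13.png',w['frame'])
E
```

```text
12.8833 q [ 37.2  -2.7 -35.1 109.4  -1.6  72.8 -63.1] pos [462.4 -32.8 208. ] F [-0.52 -0.33 -0.04] T [-0.02 -0.02  0.01] yaw -65.7 w 49.1
g 1.1578 r 166.4
F tang(open+) -0.09 radial out 0.61
```

View pics/w13.png

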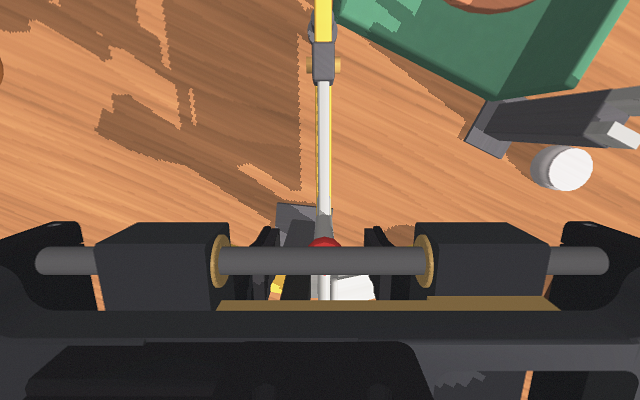

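The fingers are open with no contact force, and the gate stayed put with the head at (323,242). I'll go straight up, then check with the cameras.

servo_tool:
  rows: [0,0,10,0,0.2,0,0,30,0,0.2,0,0,55,0,0.2,0,0,80,0,0.2,0,0,100,0,0.2,0,-30,105,0,0.2,10,-65,105,0,0.2,15,-100,105,0,0.2,20,-130,105,0,0.2,20,-140,105,0,0.2]

```text
time_s: 13.77
tool_pos: [0.4821, -0.1787, 0.3132]
tool_rot: [-24.6, 89.9, -90.7]
force: [-1.1, -1.0, -0.1]
grip_width: 0.0698
```

```bash
cat > chk.py <<'E'
from h import *
import sys
k=sys.argv[1]
H=np.array([.6148,.034])
for n in ('top','scene'):
    c=read_camera(n); f=c['frame']
    f=f[150:290,270:410] if n=='top' else f[130:290,220:400]
    cv2.imwrite(f'pics/{n}{k}.png',cv2.resize(f,None,fx=3.7,fy=3.7,interpolation=cv2.INTER_CUBIC))
    P,u,v=pts(c,np.ones((400,640),bool)); d=P[:,:2]-H; r=np.hypot(*d.T); g=np.arctan2(-d[:,0],-d[:,1])
    hsv=cv2.cvtColor(c['frame'],cv2.COLOR_BGR2HSV)[v,u].astype(int)
    red=((hsv[:,0]<8)|(hsv[:,0]>172))&(hsv[:,1]>150)&(r<.19)&(r>.13)&(P[:,2]>.17)&(P[:,2]<.26)
    print(n,'head',red.sum(),np.median(P[red],0),'g',np.median(g[red]),'r',np.median(r[red]))
    b=(P[:,2]>.14)&(P[:,2]<.18)&(g>1.0)&(g<1.3)
    for a in np.arange(.07,.25,.02):
        q=b&(abs(r-a)<.01)&(abs(g-1.15)<.012/a)
        if q.sum(): print('  r%.2f n%d g %.3f ztop %.4f'%(a,q.sum(),np.median(g[q]),np.percentile(P[q,2],85)))
E
python3 chk.py 20; python3 st.py
```

```text
top head 32 [ 0.46396484 -0.03441269  0.21817238] g 1.1415074657519326 r 0.16508030956255693
  r0.07 n33 g 1.141 ztop 0.1639
  r0.09 n20 g 1.139 ztop 0.1577
  r0.11 n20 g 1.142 ztop 0.1594
  r0.13 n21 g 1.140 ztop 0.1582
  r0.15 n18 g 1.145 ztop 0.1586
  r0.17 n4 g 1.131 ztop 0.1535
  r0.19 n25 g 1.142 ztop 0.1542
  r0.21 n35 g 1.137 ztop 0.1544
  r0.23 n46 g 1.139 ztop 0.1543
scene head 26 [ 0.46623415 -0.03660726  0.22064025] g 1.123752269797212 r 0.16519094678375845
  r0.07 n44 g 1.109 ztop 0.1651
  r0.09 n35 g 1.147 ztop 0.1585
  r0.11 n33 g 1.130 ztop 0.1611
  r0.13 n33 g 1.134 ztop 0.1597
  r0.15 n36 g 1.136 ztop 0.1609
  r0.17 n36 g 1.131 ztop 0.1742
  r0.19 n20 g 1.131 ztop 0.1572
  r0.21 n37 g 1.137 ztop 0.1617
  r0.23 n38 g 1.155 ztop 0.1697
13.8667 q [ 43.6   1.1 -26.8  94.2   0.5  84.8 -49.2] pos [ 482.  -175.2  313. ] F [-0.13  0.55 -0.46] T [ 0.  0. -0.] yaw -65.97 w 69.3
g 0.5655 r 247.8
F tang(open+) 0.4 radial out -0.4
```

View pics/top20.png

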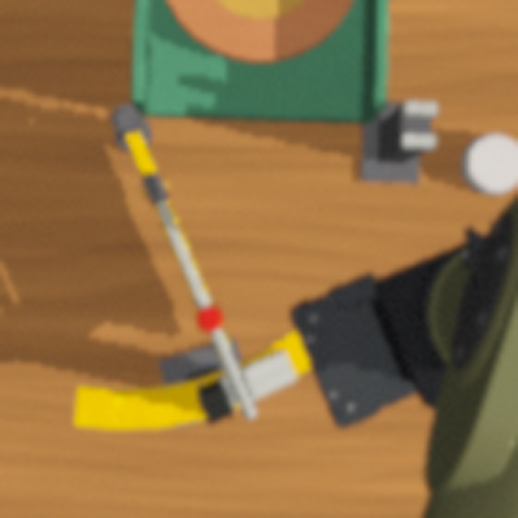

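View pics/scene20.png

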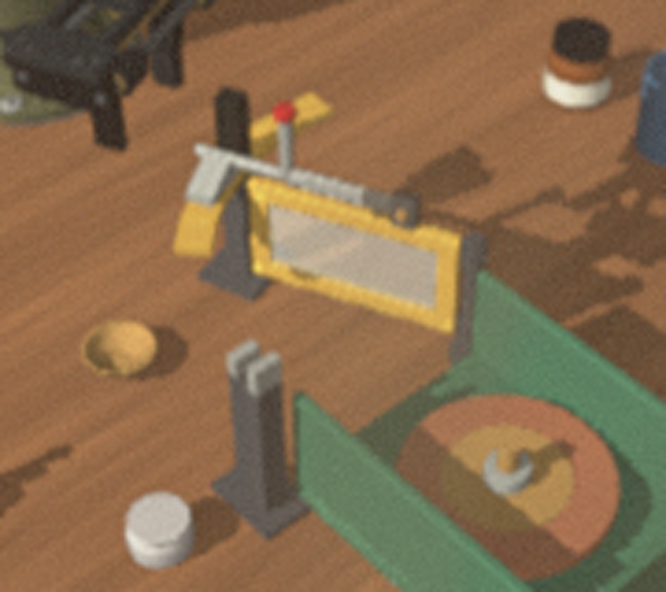

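The gate rests hooked at about 1.14 rad. The head is at z 0.218 (0.219 at the start) and the rod top at r = 0.21–0.23 reads 0.154, so the bar is level in the notch. I'll let the arm settle and check that the gate isn't creeping.

servo_tool:
  rows: [0,-10,0,0,0.2,0,-10,0,0,0.2,0,-10,0,0,0.2,0,-10,0,0,0.2,0,-10,0,0,0.2,0,-10,0,0,0.2,0,-10,0,0,0.2,0,-10,0,0,0.2,0,-10,0,0,0.2,0,-10,0,0,0.2]

```text
time_s: 14.7
tool_pos: [0.4824, -0.1828, 0.313]
tool_rot: [-39.9, 90.0, -105.6]
force: [-0.5, 0.6, 0.1]
grip_width: 0.0695
```

```bash
python3 chk.py 21; python3 st.py; python3 - <<'E'
from h import *
# bystander check against start pictures
c0=dict(np.load('scene0.npz')); c=read_camera('scene')
d=cv2.absdiff(c0['frame'],c['frame']).max(2); cv2.imwrite('pics/diff.png',np.hstack([d*3]))
cv2.imwrite('pics/scene22.png',c['frame'])
E
```

```text
top head 31 [ 0.46405757 -0.03443034  0.21858486] g 1.139558877990059 r 0.16540247647277145
  r0.07 n33 g 1.141 ztop 0.1639
  r0.09 n20 g 1.139 ztop 0.1578
  r0.11 n20 g 1.143 ztop 0.1589
  r0.13 n21 g 1.141 ztop 0.1583
  r0.15 n19 g 1.143 ztop 0.1576
  r0.17 n4 g 1.131 ztop 0.1534
  r0.19 n25 g 1.142 ztop 0.1550
  r0.21 n36 g 1.138 ztop 0.1550
  r0.23 n40 g 1.135 ztop 0.1541
scene head 27 [ 0.46544394 -0.0371681   0.22059774] g 1.1246962380052787 r 0.16534205754842493
  r0.07 n43 g 1.118 ztop 0.1657
  r0.09 n34 g 1.144 ztop 0.1601
  r0.11 n33 g 1.130 ztop 0.1598
  r0.13 n34 g 1.135 ztop 0.1604
  r0.15 n32 g 1.138 ztop 0.1607
  r0.17 n37 g 1.133 ztop 0.1723
  r0.19 n19 g 1.135 ztop 0.1571
  r0.21 n39 g 1.143 ztop 0.1606
  r0.23 n40 g 1.151 ztop 0.1708
14.8 q [ 43.9   1.5 -26.5  93.8   0.7  84.8 -48.3] pos [ 482.4 -182.9  312.9] F [ 0.05 -0.09  0.24] T [-0.02 -0.04 -0.01] yaw -65.71 w 69.5
g 0.548 r 254.1
F tang(open+) -0.1 radial out 0.05
```

View pics/scene22.png

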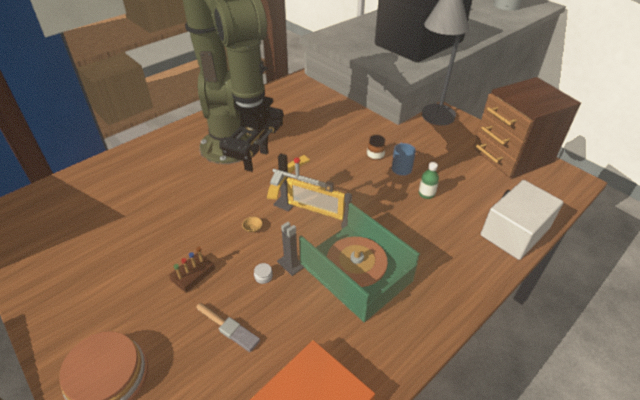

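The gate is stationary between the two looks (g 1.1415, then 1.1396, which is within noise). The bar is level, all bystanders are where they started, and the arm is clear. I'll hand in.

```bash
python3 -c "
from cell import *
print(sign_off())"
```

```text
the job is handed in; nothing more can be done
None
```

The gate is hooked open at the keeper and the job is handed in. I lifted the latch bar about 0.17 rad by its knob, swung the gate to the strike, lowered the bar into the notch and let go. The run took about 15 s of the 64 s allowed.

**Last checks:**
- **Gate:** it sits at about 1.14 rad from the top camera and 1.125 rad from the scene camera. Two looks about 1 s apart agreed within noise, so it is holding still.
- **Bar:** it is level. The knob head is at the same height as at the start (within 1 mm) and the rod top is at 154–155 mm from the top camera. The scene camera's rod heights were less clear near the black stop, reading up to 171 mm.
- **Surroundings:** in the last picture the other things on the bench look unmoved. I did not measure their positions. The arm is clear, with wrist force near zero.

**What did not go as planned:**
- **First grip:** it closed off-centre on the 20 mm head, not the stem, with 3–4 N sideways. I reopened, raised the gripper 27 mm and gripped the head.
- **Swing:** about 5 N built up along the line from the bar's pivot to the knob, from grip misalignment. I eased it by moving slightly outward. The sideways force at the knob stayed within about 2 N near the keeper. I had no direct reading of the bar's contact with the catch or keeper.

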